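# Slide the cast's carrier plate home on the bench track

### The job

Two steel carrier plates stand at opposite ends of the bench track; with a closed fingertip, push the one that carries the full dental cast along the rails towards the middle until you feel it drop into the locating notches and sit flat. The cast must ride along standing on its plate, untouched. Only push: do not grip, tip or lift the plate, and leave the other plate and everything else on the bench where it is.

Things in the scene. Friction and masses are not known exactly. Their poses are not given: they have to be found in the camera images.
- track: Fixed grey track on the table, 480 x 116 mm; x axis along the rails, z up, origin on the table under its middle. Two aluminium rails, centres 33 mm either side of the middle line, tops 30 mm above the table, 235 mm either way from the middle, ends open. Outer guide lips, 42 mm high, leave the plates 2 mm of play each side.
- notches (a point): Middle of the track at rail-top height (30 mm). Each rail has two notches 15 mm long, 8 mm deep: outer lane at track x = +38 mm, inner lane at x = -38 mm. A plate centred here within about 2.5 mm along the track drops into all four at once, coming from either end; nothing catches elsewhere.
- board: The plate to push: loose steel plate 110 mm (x, along the track) x 90 mm, 0.4 to 0.75 kg, with the full dental cast on it. Origin at its middle under its 7 mm feet: 30 mm above the table riding on the rails, about 24 mm once dropped in. Upper face 14 mm above the origin. Starts 135 to 165 mm from the track's middle, at either end. Slides at about 2 to 9 N; once in, the notch walls stop it and resistance rises steeply.
- flange_a (a point): Middle of the outer face of the upright flange at the plate's +x end (55 mm from its origin, 22 mm above it). The flange is 60 mm wide (y), 8 mm thick, its face spans 10 to 34 mm above the plate's origin. Push on the flange that is farther from the track's middle.
- flange_b (a point): The same at the plate's -x end.
- spare: The other plate, same size and shape, on the rails at the opposite end, with only a small single-tooth block (26 x 22 mm, 34 mm high) fixed on it; leave it. When the cast's plate is home the gap between the two is about 25 mm or more.
- cast_mid (a point): The full dental cast: loose plaster horseshoe with a ring of teeth, about 59 x 56 mm, 30 mm high, about 0.12 kg, standing on the plate's middle (top 74 mm above the table). This point is 15 mm above its underside; z up.
- loose_cast: loose plaster cast with teeth, about 59 x 56 x 28 mm, standing on the table, a bystander; origin at the centre of its underside
- jar: small closed jar, diameter 48 mm, 55 mm high, a bystander; origin at the centre of its underside
- spatula: spatula about 160 mm long lying on the table, a bystander
- bur_block: white block 60 x 45 x 22 mm with upright burs to about 53 mm high, a bystander; origin at the centre of its underside
- cup: white cup, diameter 68 mm, 75 mm high, a bystander; origin at the centre of its underside
- phone: black phone 146 x 71 x 8 mm lying flat, a bystander; origin at the centre of its underside
- die_stub: little plaster block 24 x 22 mm with a single tooth, 29 mm high, standing beside the track, a bystander; origin at the centre of its underside
- cast: the same cast; origin at the centre of its underside

How it is judged (in metres and radians):
On the way, in this order (a step that is already met when the one before it is completed fails the run):
1. the cast's plate has been pushed at least 40 mm along the rails, still riding on them (distance of board from where it was at the start of the episode above 0.04 m and z of board in the frame of track above 0.0285 m), for 0.1 s.
2. the plate has dropped into the locating notches in the middle (x of board in the frame of track between -0.0055 and 0.0055 m and z of board in the frame of track below 0.0255 m and y of board in the frame of track between -0.005 and 0.005 m and angle between the z axis of board and the z axis of track, either way round below 0.04 rad), for 0.2 s.
At the end, for the whole second after the job is handed in: The cast's plate sits in the notches: origin within 5.5 mm of the track's middle along it and 5 mm across, less than 25.5 mm above the table, level within 0.04 rad, at rest; the cast stands upright on it within 20 mm of its middle; the other plate is within 10 mm of its start (all of step 2 and horizontal distance between cast_mid and board below 0.02 m and angle between cast_mid's own z axis and vertical below 0.1 rad and z of cast_mid in the frame of board below 0.032 m and distance of spare from where it was at the start of the episode below 0.01 m and linear speed of board below 0.02 m/s); the robot touches nothing.
It fails at once if the plate is lifted more than 8 mm off the rails (z of board in the frame of track above 0.038 m).
It fails at once if the plate is tipped (angle between board's own z axis and vertical above 0.2 rad).
It fails at once if the cast is touched by the robot (contact force between any of the fingers, the arm and cast above 0.5 N).
It fails at once if the other plate is pushed more than 10 mm (distance of spare from where it was at the start of the episode above 0.01 m).
It fails at once if a bystander (loose cast, jar, spatula, bur block, cup, phone, single-tooth block) is moved more than 20 mm (distance of any of loose_cast, jar, spatula, bur_block, cup, phone, die_stub from where it was at the start of the episode above 0.02 m).
It also fails if it takes over 45 s, if anything falls off the work surface, if the arm or the gripper's body presses on something with over 40 N, if the wrist force passes 120 N, or if a joint passes its speed limit or range.

### The arm

A 7-joint arm with a two-finger parallel gripper is mounted at the origin on the work surface. World frame = base frame: x ahead of the robot, y to its left, z up, the work surface at z = 0. Lengths are in m, angles in degrees, forces in N, time in s.
With the tool pointing down it reaches from about 0.425 to 0.875 m from the base axis. Payload 4.7 kg.
Tool frame: the origin (TCP) lies between the finger pads; the fingertips stand 8 mm ahead of it and the grasp point (between the pads) lies 11 mm behind it; z points along the fingers, y is the line along which they close (so a half turn about z gives the same grasp; the last joint's range is limited). The gripper opens to 87 mm and grips with 3 to 60 N. Pads are 19 mm wide; open, the fingers measure 117 mm over their backs; the gripper's body (75 mm by 190 mm) begins 51 mm behind the grasp point.
Start: joints at [67.959, 18.392, -4.016, 83.108, 1.295, 78.541, -3.26], TCP at [0.252, -0.599, 0.231] pointing down, gripper open.
Joint ranges: [-163.93, 163.93], [-17.29, 119.83], [-79.2, 71.16], [3.27, 140.29], [-89.18, 269.18], [5.43, 117.66], [-154.24, 154.24]. Speed limits (degrees/s): [147.25, 147.25, 180, 180, 180, 180, 180].

### API

Orientations are given as [roll, pitch, yaw] about the fixed x, y, z axes, in that order (R = Rz(yaw) Ry(pitch) Rx(roll)).
In Python, from cell import env, viewer gives the robot as it stands. The module is installed in compiled form; this text tells all that it offers.
- The arm moves only by the tool arm_command, never from a script. Its argument "series" is a list of rows, each a list of 2 entries, a list of its own where there are three numbers: the shift along the tool's x, y, z in mm, then the turn about the tool's z in rad. A call has exactly 5 rows; each row is the pose to reach, as a shift and turn from the pose commanded when the call began, along the tool's axes at that moment; what a row does not reach only later rows make up. A row lasts 1/10 s, in which the tool goes at most 50 mm and 8.59 degrees, less where a joint would pass 70% of its speed; a pose out of reach is approached as far as the arm can. A call with a gripper value outside its range is refused whole. "grip" is the gripper command: -1 is fully open, 1 is shut, values between are in proportion, set as the call begins (left out, the last holds). The fingers move at their own pace and stop on an object; "grip_force" is the grip in N (left out, the last holds). Time passes only in rows, so rows that repeat a pose let the fingers close, or fill a call up. It gives the time, the measured TCP pose, the force, the opening and the grip force at its end, in the units of the state.
- env.get_obs(): the state, without advancing time (a new reading comes with each control period).
- viewer.read_camera(name): name is "scene" or "top" or "wrist"; returns (picture, depth): 480x640x3 uint8, blue, green, red; 480x640 float32, m along the optical axis (not along the pixel's ray), 0 where there is no reading.
- viewer.calibration(name): a dict with "K" (3x3 intrinsics, pixels), "T" (4x4, takes a point from camera to world coordinates); the wrist camera has in their place "hand_eye" (4x4, takes a point from camera to tool coordinates, whose origin is the TCP and whose axes are the flange's). Camera axes: x right, y up, looking along -z (the intrinsics and any distortion apply to the point x, -y, -z); pixel columns grow to the right and rows downward; lengths in m; the calibration is good to about 2 mm. The wrist camera is an equidistant fisheye: a pixel r from the principal point sees the ray r / f radians off the axis. A picture is of the moment at which its call begins: read the wrist's pose just before it. calibration takes no time and is no camera call.
- env.sign_off(): hands the job in; it is judged then, once.
The state is a dict: "time_s": time; "qpos": joint angles; "joint_velocities": joint speeds; "effort": joint torques, N m; "tool_pos": TCP position; "tool_rot": TCP orientation; "force": force on the tool from outside, world axes, zero at the start; "wrist_torque": the same for the moment, N m; "grip_width": finger opening in m; "grasp_force": force on a finger pad.
Only numpy, scipy, OpenCV 4.12 (cv2) and the standard library are available. Lean on these libraries where they do the work, as an engineer would, in place of code of your own. Each camera call takes 0.05 s, during which the arm holds its last target. There are 200 camera calls.

## Working session

There is one attempt and no reset: what is moved stays moved. The work goes in short steps, Python scripts to look and compute and a tool call to move; the robot and the scene stay as the last step left them, time stands still between calls to the robot, and variables do not carry over. Pictures are saved under pics/ and viewed, at most 10 in all, crops included, and the job is handed in when it is done.

Besides the shell and the picture viewer there is one more tool, called by a JSON object that holds its "op" and its "data", one argument or row to a line. arm_command: Moves the arm, as the interface text tells. Its arguments: {"type":"object","properties":{"series":{"type":"array"},"grip":{"type":"number"},"grip_force":{"type":"number"}},"required":["series"]}

```bash
mkdir -p pics
python3 - <<'E'
from cell import env, viewer
import cv2, numpy as np
o=env.get_obs(); print({k:np.round(o[k],3) for k in ("time_s","tool_pos","tool_rot","force","grip_width")})
for n in("top","scene"):
    p,d=viewer.read_camera(n); cv2.imwrite(f"pics/{n}0.png",p); np.save(f"pics/{n}0.npy",d)
    c=viewer.calibration(n); print(n,{k:np.round(v,4).tolist() if not isinstance(v,str) else v for k,v in c.items()})
E
```

```text
{'time_s': np.float64(0.0), 'tool_pos': array([ 0.252, -0.599,  0.229]), 'tool_rot': array([-1.7989e+02,  6.0000e-03,  2.2852e+01]), 'force': array([ 0.234,  0.423, -0.861]), 'grip_width': np.float64(0.087)}
top {'K': [[500.2482, 0.0, 320.5631], [0.0, 500.2482, 246.5038], [0.0, 0.0, 1.0]], 'T': [[-0.0571, 0.9765, -0.208, 0.3226], [-0.9984, -0.0563, 0.0096, 0.0147], [-0.0023, 0.2082, 0.9781, 1.1353], [0.0, 0.0, 0.0, 1.0]]}
scene {'K': [[610.6104, 0.0, 312.6359], [0.0, 610.6104, 240.5429], [0.0, 0.0, 1.0]], 'T': [[-0.5601, -0.6095, 0.5611, 1.2451], [0.8284, -0.4126, 0.3787, 0.4736], [0.0007, 0.677, 0.736, 1.011], [0.0, 0.0, 0.0, 1.0]]}
```

View pics/top0.png

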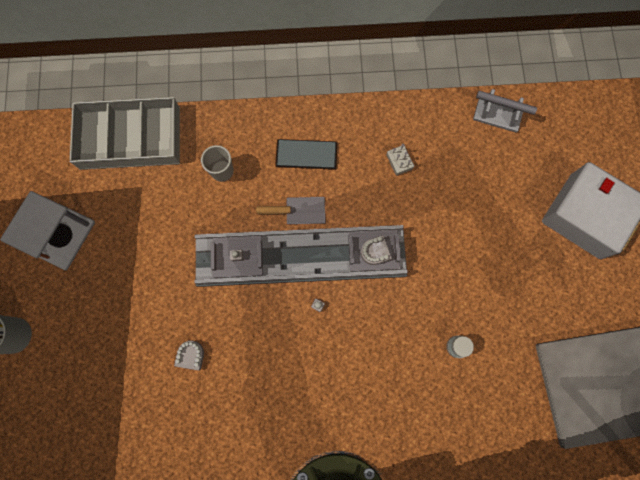

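View pics/scene0.png

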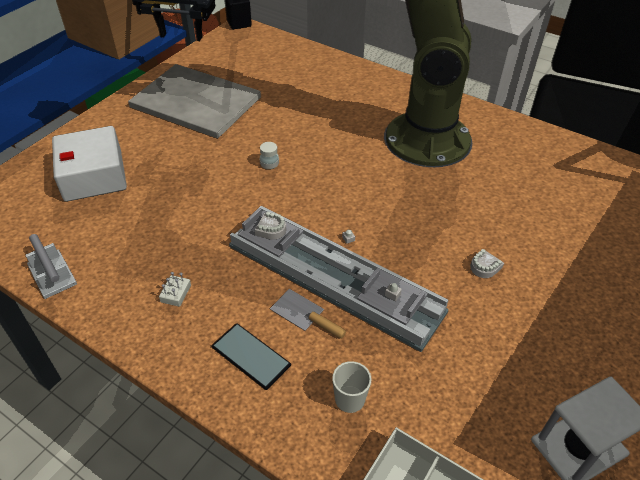

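The top view shows the full cast's plate at the right end (376,250), which is the −y end. The spare is at the left (236,256), and the track spans about (195..407, 228..286). The notches are dark spots near (316,237) and (316,275). I'll enlarge this area to measure it.

Run:
```python
import cv2
p=cv2.imread("pics/top0.png")
c=p[215:300,185:415]
c=cv2.resize(c,None,fx=3.4,fy=3.4,interpolation=cv2.INTER_CUBIC)
cv2.imwrite("pics/crop.png",cv2.convertScaleAbs(c,alpha=1.6))
```

```text
(no output)
```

View pics/crop.png

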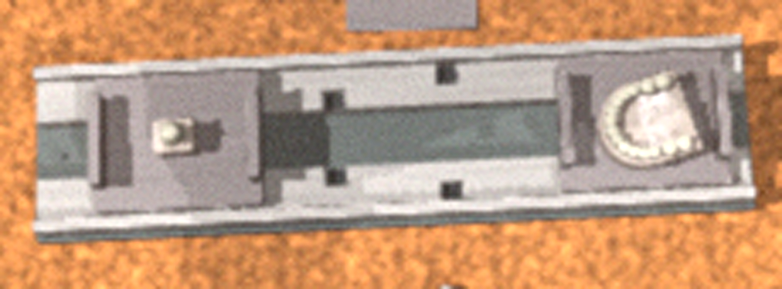

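The crop shows the lips' outer corners at (35,68), (741,37), (755,200) and (35,230). The notches are at (446,72), (333,100), (452,190) and (336,176), so the outer pair is on the right and track +x points right. The cast plate spans x 558–735, and its far flange is at about (723,95).

```bash
cat > h.py <<'E'
import numpy as np
from cell import env, viewer
def ray(name,uv,z):
    c=viewer.calibration(name);K,T=np.array(c["K"]),np.array(c["T"])
    d=np.linalg.inv(K)@[uv[0],uv[1],1]; d=T[:3,:3]@(d*[1,-1,-1]); o=T[:3,3]
    return o+d*(z-o[2])/d[2]
E
python3 - <<'E'
from h import *
C=lambda x,y,z:ray("top",((x+.5)/3.4-.5+185,(y+.5)/3.4-.5+215),z)
L=[C(35,68,.042),C(741,37,.042),C(755,200,.042),C(35,230,.042)]
for p in L: print(p.round(4))
m=np.mean(L,0); ax=(L[1]+L[2]-L[0]-L[3]);ax/=np.linalg.norm(ax); print("mid",m.round(4),"yaw",np.degrees(np.arctan2(ax[1],ax[0])), "len",np.linalg.norm(L[1]-L[0]),"w",np.linalg.norm(L[1]-L[2]))
N=[C(446,72,.028),C(452,190,.028),C(333,100,.028),C(336,176,.028)]
for p in N: print("n",p.round(4))
print("notch mid",np.mean(N,0).round(4))
lat=np.array([-ax[1],ax[0],0])
for nm,q in dict(pl_tl=(558,55,.044),pl_bl=(563,192,.044),pl_br=(732,187,.044),sp_l=(97,208,.044),sp_r=(266,202,.044),fl_t=(716,58,.064),fl_tr=(724,58,.064),fl_b=(733,154,.064)).items():
    P=C(*q);d=P-np.mean(N,0);print(nm,P.round(4),"track",(d@ax).round(4),(d@lat).round(4))
import cv2
o=env.get_obs();print(o["tool_pos"])
p,d=viewer.read_camera("wrist");cv2.imwrite("pics/w0.png",p);print({k:np.round(v,4).tolist() if not isinstance(v,str) else v for k,v in viewer.calibration("wrist").items()})
p=cv2.imread("pics/scene0.png")[195:355,220:460];cv2.imwrite("pics/sc.png",cv2.resize(p,None,fx=3.3,fy=3.3,interpolation=cv2.INTER_CUBIC))
E
```

```text
[0.5985 0.2842 0.042 ]
[ 0.5927 -0.1834  0.042 ]
[ 0.4833 -0.1825  0.042 ]
[0.4905 0.2847 0.042 ]
mid [0.5413 0.0508 0.042 ] yaw -90.79988219615754 len 0.46762347103250085 w 0.10934712202639021
n [0.5834 0.0131 0.028 ]
n [0.5035 0.0136 0.028 ]
n [0.5686 0.0894 0.028 ]
n [0.5172 0.0895 0.028 ]
notch mid [0.5432 0.0514 0.028 ]
pl_tl [ 0.5869 -0.0613  0.044 ] track 0.1121 0.0453
pl_bl [ 0.4954 -0.0583  0.044 ] track 0.1103 -0.0462
pl_br [ 0.4924 -0.168   0.044 ] track 0.2201 -0.0477
sp_l [0.5023 0.244  0.044 ] track -0.192 -0.0436
sp_r [0.4999 0.1345 0.044 ] track -0.0825 -0.0444
fl_t [ 0.5742 -0.162   0.064 ] track 0.2129 0.034
fl_tr [ 0.5739 -0.1671  0.064 ] track 0.2181 0.0337
fl_b [ 0.5106 -0.1673  0.064 ] track 0.2191 -0.0296
[ 0.25220695 -0.598583    0.2296052 ]
{'K': [[371.6483, 0.0, 318.7427], [0.0, 371.6483, 241.3315], [0.0, 0.0, 1.0]], 'hand_eye': [[-0.0008, 0.966, 0.2584, 0.0705], [1.0, 0.0005, 0.001, -0.0001], [0.0008, 0.2584, -0.966, -0.1543], [0.0, 0.0, 0.0, 1.0]]}
```

View pics/sc.png

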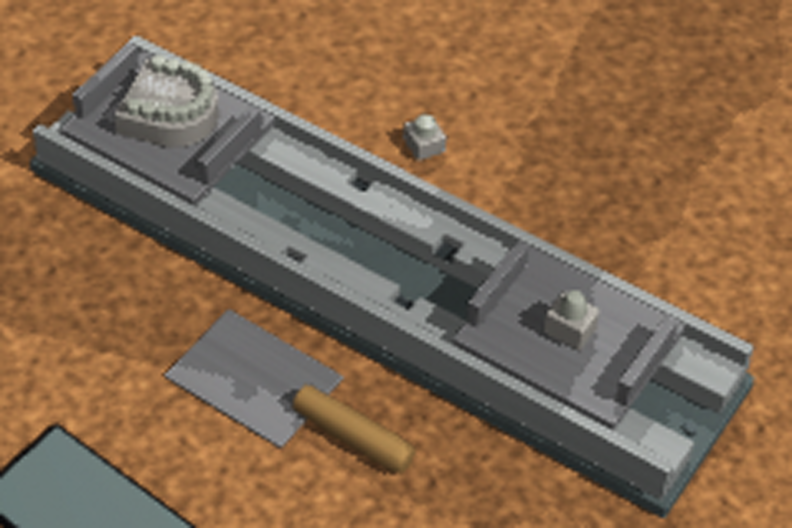

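The scene view agrees with the top view: the cast's plate is at the track's +x end (world −y). I'll push on flange_a along yaw of about 89.2°, with the gripper shut. First I move towards it at height.

{"op": "arm_command", "data": {
  "series": [
    [[40, -24, 0], -0.12],
    [[80, -48, 0], -0.24],
    [[120, -72, 0], -0.36],
    [[160, -96, 0], -0.48],
    [[200, -120, 0], -0.6]
  ],
  "grip": 1,
  "grip_force": 40
}}

```text
time_s: 0.65
tool_pos: [0.3908, -0.409, 0.2304]
tool_rot: [-180.0, 0.0, 57.5]
force: [1.4, 0.2, 0.6]
grip_width: 0.0546
grasp_force: 0.0
```

{"op": "arm_command", "data": {
  "series": [
    [[46, 4, 0], -0.112],
    [[92, 8, 0], -0.223],
    [[138, 12, 0], -0.335],
    [[184, 16, 0], -0.446],
    [[230, 20, 0], -0.558]
  ]
}}

```text
time_s: 1.15
tool_pos: [0.5321, -0.2266, 0.2305]
tool_rot: [-180.0, 0.0, 89.4]
force: [0.9, -0.2, 0.2]
grip_width: 0.0148
grasp_force: 0.0
```

{"op": "arm_command", "data": {
  "series": [
    [[0, 0, 30], 0],
    [[0, 0, 60], 0],
    [[0, 0, 90], 0],
    [[0, 0, 100], 0],
    [[0, 0, 100], 0]
  ]
}}

```text
time_s: 1.65
tool_pos: [0.5302, -0.2278, 0.1289]
tool_rot: [-179.8, -0.1, 89.2]
force: [0.3, 0.2, 0.3]
grip_width: 0.0005
grasp_force: 0.0
```

Run:
```python
from h import *
import cv2
o=env.get_obs();print({k:np.round(o[k],4) for k in ("time_s","tool_pos","tool_rot","force","grip_width")})
p,d=viewer.read_camera("wrist");cv2.imwrite("pics/w1.png",p)
p,d=viewer.read_camera("scene");p=p[120:320,180:420];cv2.imwrite("pics/sc1.png",cv2.resize(p,None,fx=3,fy=3,interpolation=cv2.INTER_CUBIC))
```

```text
{'time_s': np.float64(1.65), 'tool_pos': array([ 0.5302, -0.2278,  0.1289]), 'tool_rot': array([-1.798157e+02, -9.190000e-02,  8.919530e+01]), 'force': array([0.3265, 0.2013, 0.2973]), 'grip_width': np.float64(0.0005)}
```

View pics/w1.png

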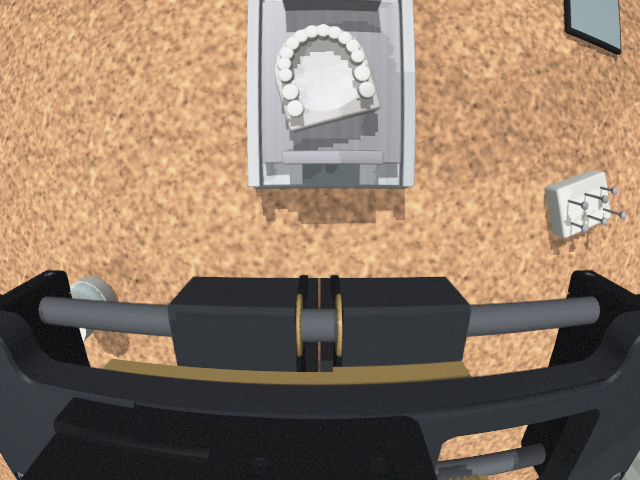

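View pics/sc1.png

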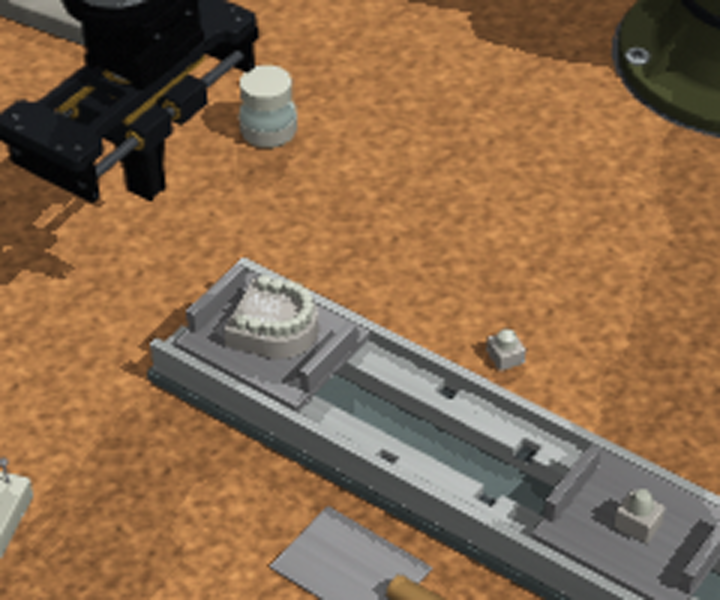

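Wrist view: the flange spans columns 282–383 near row 157, so its centre is about 8 mm to the tool's +y. The cast is clear behind it. The scene view shows the closed fingers outside the track end. I'll shift sideways and go down.

{"op": "arm_command", "data": {
  "series": [
    [[0, 8, 20], 0],
    [[0, 8, 40], 0],
    [[0, 8, 60], 0],
    [[0, 8, 80], 0],
    [[0, 8, 80], 0]
  ]
}}

```text
time_s: 2.25
tool_pos: [0.5386, -0.2283, 0.0497]
tool_rot: [-179.9, -0.0, 89.2]
force: [-0.1, -0.1, -0.4]
grip_width: 0.0007
grasp_force: 0.0
```

{"op": "arm_command", "data": {
  "series": [
    [[10, 0, 0], 0],
    [[20, 0, 0], 0],
    [[30, 0, 0], 0],
    [[35, 0, 0], 0],
    [[40, 0, 0], 0]
  ]
}}

```text
time_s: 2.75
tool_pos: [0.5403, -0.1875, 0.0512]
tool_rot: [180.0, 0.0, 89.3]
force: [0.4, -0.6, 0.2]
grip_width: 0.0004
grasp_force: 0.0
```

{"op": "arm_command", "data": {
  "series": [
    [[3, 0, 0], 0],
    [[6, 0, 0], 0],
    [[9, 0, 0], 0],
    [[12, 0, 0], 0],
    [[15, 0, 0], 0]
  ]
}}

```text
time_s: 3.25
tool_pos: [0.54, -0.1748, 0.0505]
tool_rot: [-180.0, 0.1, 89.1]
force: [0.4, -3.3, -0.2]
grip_width: 0.0005
grasp_force: 1.8
```

{"op": "arm_command", "data": {
  "series": [
    [[4, 0, 0], 0],
    [[8, 0, 0], 0],
    [[12, 0, 0], 0],
    [[16, 0, 0], 0],
    [[20, 0, 0], 0]
  ]
}}

```text
time_s: 3.75
tool_pos: [0.5405, -0.1529, 0.0505]
tool_rot: [-180.0, 0.0, 89.2]
force: [1.2, -3.3, 0.0]
grip_width: 0.0007
grasp_force: 1.7
```

{"op": "arm_command", "data": {
  "series": [
    [[4, 0, 0], 0],
    [[8, 0, 0], 0],
    [[12, 0, 0], 0],
    [[16, 0, 0], 0],
    [[20, 0, 0], 0]
  ]
}}

```text
time_s: 4.25
tool_pos: [0.5407, -0.133, 0.0505]
tool_rot: [-180.0, 0.0, 89.2]
force: [-0.6, -3.3, -0.7]
grip_width: 0.0005
grasp_force: 1.7
```

{"op": "arm_command", "data": {
  "series": [
    [[4, 0, 0], 0],
    [[8, 0, 0], 0],
    [[12, 0, 0], 0],
    [[16, 0, 0], 0],
    [[20, 0, 0], 0]
  ]
}}

```text
time_s: 4.75
tool_pos: [0.5409, -0.113, 0.0505]
tool_rot: [-180.0, 0.0, 89.2]
force: [0.0, -3.0, -1.2]
grip_width: 0.0009
grasp_force: 1.7
```

Run:
```python
from h import *
import cv2
o=env.get_obs();print({k:np.round(o[k],4) for k in ("time_s","tool_pos","tool_rot","force")})
p,d=viewer.read_camera("scene");p=p[150:350,200:440];cv2.imwrite("pics/sc2.png",cv2.resize(p,None,fx=3,fy=3,interpolation=cv2.INTER_CUBIC))
```

```text
{'time_s': np.float64(4.75), 'tool_pos': array([ 0.5409, -0.113 ,  0.0505]), 'tool_rot': array([-1.799912e+02,  3.900000e-03,  8.920010e+01]), 'force': array([ 0.0206, -3.0426, -1.227 ])}
```

View pics/sc2.png

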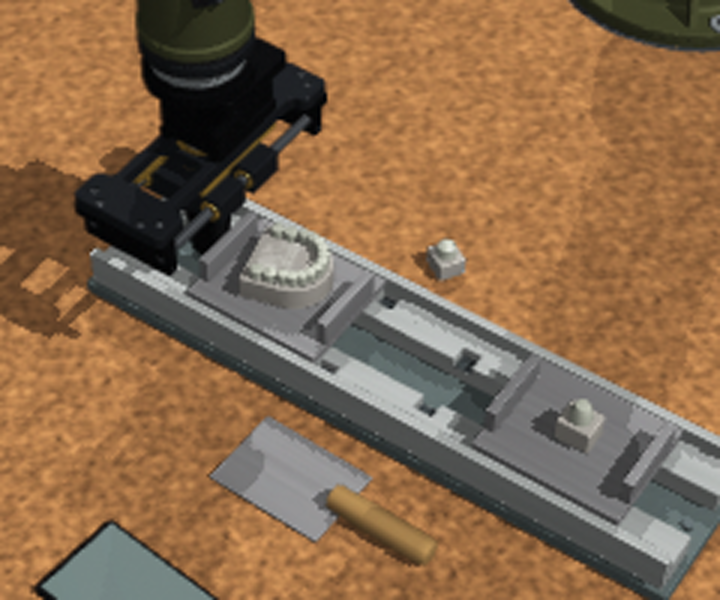

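The view shows the plate moved about 60 mm along the rails with the cast upright at (285,265). The gripper is clear of the cast, so I keep pushing.

{"op": "arm_command", "data": {
  "series": [
    [[4, 0, 0], 0],
    [[8, 0, 0], 0],
    [[12, 0, 0], 0],
    [[16, 0, 0], 0],
    [[20, 0, 0], 0]
  ]
}}

```text
time_s: 5.3
tool_pos: [0.5413, -0.093, 0.0505]
tool_rot: [-180.0, 0.0, 89.2]
force: [-0.7, -2.9, -0.8]
grip_width: 0.0004
grasp_force: 1.7
```

{"op": "arm_command", "data": {
  "series": [
    [[4, 0, 0], 0],
    [[8, 0, 0], 0],
    [[12, 0, 0], 0],
    [[16, 0, 0], 0],
    [[20, 0, 0], 0]
  ]
}}

```text
time_s: 5.8
tool_pos: [0.5416, -0.073, 0.0506]
tool_rot: [-180.0, 0.0, 89.2]
force: [-0.1, -2.8, -0.1]
grip_width: 0.0004
grasp_force: 1.7
```

{"op": "arm_command", "data": {
  "series": [
    [[4, 0, 0], 0],
    [[8, 0, 0], 0],
    [[12, 0, 0], 0],
    [[16, 0, 0], 0],
    [[20, 0, 0], 0]
  ]
}}

```text
time_s: 6.3
tool_pos: [0.5418, -0.053, 0.0505]
tool_rot: [-180.0, 0.0, 89.2]
force: [-0.3, -3.7, -0.3]
grip_width: 0.0004
grasp_force: 1.7
```

{"op": "arm_command", "data": {
  "series": [
    [[3, 0, 0], 0],
    [[6, 0, 0], 0],
    [[9, 0, 0], 0],
    [[12, 0, 0], 0],
    [[15, 0, 0], 0]
  ]
}}

```text
time_s: 6.8
tool_pos: [0.542, -0.0382, 0.0505]
tool_rot: [-180.0, 0.0, 89.2]
force: [0.1, -3.2, -0.5]
grip_width: 0.0004
grasp_force: 1.7
```

Now slow steps of 1.5 mm per row.

{"op": "arm_command", "data": {
  "series": [
    [[2, 0, 0], 0],
    [[4, 0, 0], 0],
    [[6, 0, 0], 0],
    [[8, 0, 0], 0],
    [[10, 0, 0], 0]
  ]
}}

```text
time_s: 7.3
tool_pos: [0.5422, -0.0283, 0.0505]
tool_rot: [-180.0, 0.0, 89.2]
force: [-0.8, -3.8, -0.9]
grip_width: 0.0008
grasp_force: 1.7
```

{"op": "arm_command", "data": {
  "series": [
    [[1, 0, 0], 0],
    [[2, 0, 0], 0],
    [[3, 0, 0], 0],
    [[4, 0, 0], 0],
    [[5, 0, 0], 0]
  ]
}}

```text
time_s: 7.8
tool_pos: [0.5423, -0.0233, 0.0505]
tool_rot: [-180.0, 0.0, 89.2]
force: [-0.5, -3.3, -0.3]
grip_width: 0.0002
grasp_force: 1.7
```

{"op": "arm_command", "data": {
  "series": [
    [[1, 0, 0], 0],
    [[2, 0, 0], 0],
    [[3, 0, 0], 0],
    [[4, 0, 0], 0],
    [[5, 0, 0], 0]
  ]
}}

```text
time_s: 8.3
tool_pos: [0.5423, -0.0182, 0.0505]
tool_rot: [-180.0, 0.0, 89.2]
force: [-1.2, -2.8, -1.2]
grip_width: 0.0004
grasp_force: 1.5
```

{"op": "arm_command", "data": {
  "series": [
    [[1, 0, 0], 0],
    [[2, 0, 0], 0],
    [[3, 0, 0], 0],
    [[3, 0, 0], 0],
    [[3, 0, 0], 0]
  ]
}}

```text
time_s: 8.8
tool_pos: [0.5424, -0.0152, 0.0505]
tool_rot: [-180.0, -0.0, 89.2]
force: [-0.2, -2.5, -0.8]
grip_width: -0.0
grasp_force: 1.3
```

{"op": "arm_command", "data": {
  "series": [
    [[0.5, 0, 0], 0],
    [[1, 0, 0], 0],
    [[1.5, 0, 0], 0],
    [[2, 0, 0], 0],
    [[2, 0, 0], 0]
  ]
}}

```text
time_s: 9.3
tool_pos: [0.5424, -0.0132, 0.0505]
tool_rot: [-180.0, -0.0, 89.2]
force: [0.7, -3.2, -0.5]
grip_width: 0.0003
grasp_force: 1.5
```

{"op": "arm_command", "data": {
  "series": [
    [[0.5, 0, 0], 0],
    [[1, 0, 0], 0],
    [[1.5, 0, 0], 0],
    [[2, 0, 0], 0],
    [[2, 0, 0], 0]
  ]
}}

```text
time_s: 9.8
tool_pos: [0.5424, -0.0129, 0.0505]
tool_rot: [-180.0, 0.1, 89.2]
force: [0.9, -6.3, -0.9]
grip_width: 0.0005
grasp_force: 3.1
```

The force has doubled and the tool stalled, so it has probably dropped in. I'll confirm with a small extra push.

{"op": "arm_command", "data": {
  "series": [
    [[0.5, 0, 0], 0],
    [[1, 0, 0], 0],
    [[1.5, 0, 0], 0],
    [[2, 0, 0], 0],
    [[2, 0, 0], 0]
  ]
}}

```text
time_s: 10.3
tool_pos: [0.5424, -0.0128, 0.0506]
tool_rot: [-180.0, 0.2, 89.1]
force: [-0.9, -10.3, 0.2]
grip_width: 0.0007
grasp_force: 4.7
```

It is firmly stopped: force rises steeply with no motion. I back off along the track, rise, and check.

{"op": "arm_command", "data": {
  "series": [
    [[-3, 0, 0], 0],
    [[-8, 0, 0], 0],
    [[-20, 0, 0], 0],
    [[-40, 0, 0], 0],
    [[-60, 0, 0], 0]
  ]
}}

```text
time_s: 10.8
tool_pos: [0.5418, -0.0693, 0.0507]
tool_rot: [180.0, -0.0, 89.3]
force: [0.5, -0.7, 0.1]
grip_width: 0.0007
grasp_force: 0.0
```

{"op": "arm_command", "data": {
  "series": [
    [[-20, 0, -30], 0],
    [[-50, 0, -60], 0],
    [[-85, 0, -90], 0],
    [[-120, 0, -120], 0],
    [[-120, 0, -120], 0]
  ]
}}

```text
time_s: 11.3
tool_pos: [0.5417, -0.1969, 0.1752]
tool_rot: [179.6, 0.3, 88.7]
force: [-0.6, 0.4, -0.5]
grip_width: -0.0001
grasp_force: 0.0
```

Run:
```python
from h import *
import cv2
o=env.get_obs();print({k:np.round(o[k],4) for k in ("time_s","tool_pos","force")})
p,d=viewer.read_camera("scene");s=cv2.resize(p[195:355,220:460],None,fx=3.3,fy=3.3,interpolation=cv2.INTER_CUBIC);cv2.imwrite("pics/sc3.png",s)
d0=np.load("pics/scene0.npy")
c=viewer.calibration("scene");K,T=np.array(c["K"]),np.array(c["T"])
def pts(d):
    v,u=np.mgrid[:480,:640];m=d>0
    P=np.stack([(u-K[0,2])/K[0,0]*d,-(v-K[1,2])/K[1,1]*d,-d],-1)[m]
    return P@T[:3,:3].T+T[:3,3]
ax=np.array([-.014,-1,0]);lat=np.array([1,-.014,0])
def zs(d,x0,x1,y0,y1,lo=.02,hi=.06):
    P=pts(d);q=P-[.5425,.051,0];a,b=q@ax,q@lat
    m=(a>x0)&(a<x1)&(b>y0)&(b<y1)&(P[:,2]>lo)&(P[:,2]<hi)
    return m.sum(),np.median(P[m,2]).round(4)
print("before riding plate",zs(d0,.13,.2,.032,.043),zs(d0,.12,.15,.032,.043))
for r in((-.04,-.02),(0,.02),(.02,.04)): print("now",r,zs(d,*r,.032,.043),zs(d,*r,-.043,-.034))
print("spare now/before",zs(d,-.18,-.10,.032,.043),zs(d0,-.18,-.10,.032,.043))
```

```text
{'time_s': np.float64(11.3), 'tool_pos': array([ 0.5417, -0.1969,  0.1752]), 'force': array([-0.6085,  0.422 , -0.4926])}
before riding plate (np.int64(137), np.float64(0.0464)) (np.int64(63), np.float64(0.046))
now (-0.04, -0.02) (np.int64(40), np.float64(0.041)) (np.int64(28), np.float64(0.0412))
now (0, 0.02) (np.int64(38), np.float64(0.0408)) (np.int64(0), np.float64(nan))
now (0.02, 0.04) (np.int64(38), np.float64(0.0407)) (np.int64(0), np.float64(nan))
spare now/before (np.int64(217), np.float64(0.0459)) (np.int64(207), np.float64(0.0458))
  return _methods._mean(a, axis=axis, dtype=dtype,
  ret = ret.dtype.type(ret / rcount)
```

View pics/sc3.png

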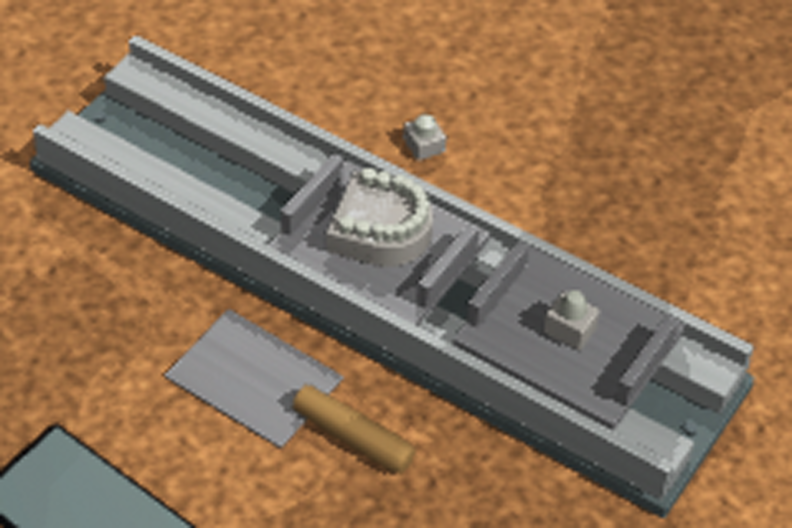

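The picture shows the plate in the middle, the cast standing centred at (380,215), and the spare unmoved at (570,350). I'll confirm the drop on the plate's inner area, away from the lips, then sign off.

Run:
```python
from h import *
p,d=viewer.read_camera("scene");d0=np.load("pics/scene0.npy")
c=viewer.calibration("scene");K,T=np.array(c["K"]),np.array(c["T"])
v,u=np.mgrid[:480,:640]
def f(d,x0,x1,y0,y1):
    P=np.stack([(u-K[0,2])/K[0,0]*d,-(v-K[1,2])/K[1,1]*d,-d],-1)[d>0]@T[:3,:3].T+T[:3,3]
    q=P-[.5425,.051,0];a,b=q@[-.014,-1,0],q@[1,-.014,0]
    m=(a>x0)&(a<x1)&(b>y0)&(b<y1)&(P[:,2]>.015)&(P[:,2]<.06);return m.sum(),np.round(np.median(P[m,2]),4)
for x in(-.044,-.034,.034):print("now",f(d,x,x+.009,.0,.03),"spare",f(d,x-.137,x-.128,0,.03))
print("now side",f(d,-.03,.03,.03,.038),"before",f(d0,.134,.194,.03,.038))
```

```text
now (np.int64(42), np.float64(0.0413)) spare (np.int64(55), np.float64(0.0464))
now (np.int64(73), np.float64(0.042)) spare (np.int64(58), np.float64(0.0467))
now (np.int64(51), np.float64(0.0406)) spare (np.int64(53), np.float64(0.0462))
now side (np.int64(86), np.float64(0.0408)) before (np.int64(79), np.float64(0.0464))
```

The plate sits about 5.5 mm lower than when riding and is level, so it is in the notches.

```bash
python3 -c "
from cell import env
print(env.sign_off())"
```

```text
the job is handed in; nothing more can be done
None
```

The full cast's plate was pushed into the locating notches, where depth readings show it about 5.5 mm lower and level; the cast is upright on it, the spare plate looks unmoved, and the job is handed in (no verdict was returned).

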